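Clear the drill jig and hold its sprung leaf open

TASK

Drill chips lie on the closed leaf of the drill jig: wipe them all off with the scraper block, never with the fingers, into the chip tray at the jig's side, keeping the leaf shut until the last one is in the tray so that none drops into the nest under it, and stand the scraper back upright on the bench. Then lift the sprung leaf by its bar handle to 60 degrees (give or take 6) and finish while still holding it there, so that a workmate can change the tub lid below; it would snap shut if you let go. Leave the cup and the tape roll where they are.

Things in the scene. Friction and masses are not known exactly. Their poses are not given: they have to be found in the camera images.
- jig: the leaf drill jig, fixed to the bench: steel base plate 225 x 132 x 12 mm; origin on the bench under the middle of the leaf's width; its x axis points from the bar handle (front, nearer the robot) to the hinge (back), its y axis from the leaf towards the chip tray, z up
- leaf (a joint): opening angle of the leaf about its hinge (rad): 0 shut (flat, resting on a stop; it can be pressed on), 1.75 at most; 60 degrees is 1.047. A spring and its weight shut it from any angle: 3 to 4 N of lift at the bar handle starts it, about 3 N holds it at 60 degrees
- leaf_top (a point): centre of the flat wiping surface on top of the leaf, 46 mm above the bench when shut; axes as the jig's when shut. The leaf is an aluminium plate 10 mm thick, 130 mm along the jig's y. The flat is a channel 128 mm wide (along the jig's x, centred here) between a front and a rear rib, each 10 mm wide and 8 mm high; it is open at both y ends, 65 mm from this point; the chips start at least 40 mm clear of the end away from the tray
- leaf_hinge (a point): middle of the hinge axis, 41 mm above the bench and 87 mm behind the jig's origin; the axis is the jig's y axis, the leaf's front edge and handle rise as it opens
- handle_bar (a point): steel bar handle of the leaf, a round bar 10 mm thick along the jig's y, standing out in the leaf's plane from its front edge on two legs 96 mm apart; origin at the middle of the bar, 212 mm from the hinge axis, 41 mm above the bench when shut; between bar and leaf edge 35 mm are free; x axis towards the hinge, turning with the leaf
- tray_floor (a point): centre of the chip tray's inner floor, 3 mm above the bench; open sheet tray fixed to the jig, axes as the jig's, inside 156 mm (x) by 62 mm (y), rim 39 mm above the bench, 7 mm below the leaf's top; its inner wall stands 4 mm under the leaf's +y edge, so chips pushed over that edge fall in
- scraper_center (a point): centre (25.5 mm up when standing) of the loose scraper block, 112 mm long (its y axis), 51 mm high: white nylon foot 30 mm thick and 14 mm high, above it a wooden grip 24 mm thick (along its x), 38 mm high, 0.10 to 0.21 kg; it starts standing upright on its foot on the bench. Laid across the leaf it fits between the ribs with 8 mm to spare at each end, too little for a chip to pass
- scraper: the same scraper block; origin at the centre of its underside
- chip_1: a loose pink plastic drill curl, 16 x 13 x 11 mm, lying on the leaf; origin at the centre of its underside
- chip_2: a loose pink plastic drill curl, 16 x 13 x 11 mm, lying on the leaf; origin at the centre of its underside
- chip_3: a loose pink plastic drill curl, 16 x 13 x 11 mm, lying on the leaf; origin at the centre of its underside
- chip_4: a loose pink plastic drill curl, 16 x 13 x 11 mm, lying on the leaf; origin at the centre of its underside
- chip_5: a loose pink plastic drill curl, 16 x 13 x 11 mm, lying on the leaf; origin at the centre of its underside
- chip_6: a loose pink plastic drill curl, 16 x 13 x 11 mm, lying on the leaf; origin at the centre of its underside
- steel_cup: bystander: steel cup 72 mm across, 82 mm high, on the bench near the scraper; origin under its centre
- tape_roll: bystander: roll of tape 101 mm across, 48 mm high, lying on the bench; origin under its centre
There are look-alikes about, which are no part of the job. There is more than one size of the scraper; the job needs the larger.

How it is judged:
By the outcome, as a careful person would: the job done as asked, in the order asked, and still so for the second after the job is handed in, while the arm keeps its last pose, push and grip.
It also fails if it takes over 59 s, if anything falls off the work surface, if the arm or the gripper's body presses on something with over 40 N, if the wrist force passes 120 N, or if a joint passes its speed limit or range.

ROBOT

A 6-joint arm with a two-finger parallel gripper is mounted at the origin on a cart in front of the work surface, level with it; the furniture and walls round the work are solid. World frame = base frame: x ahead of the robot, y to its left, z up, the work surface at z = 0. Lengths are in m, angles in rad, forces in N, time in s.
With the tool pointing down it reaches from about 0.35 to 0.85 m from the base axis. Payload 8.1 kg.
Tool frame: the origin (TCP) lies at the centre of the arm's flange, where the gripper is bolted on; the fingertips stand 186 mm ahead of it and the grasp point (between the pads) lies 167 mm ahead of it (robot.grasp_offset is the distance from the TCP to the grasp point, in m); z points along the fingers, y is the line along which they close (so a half turn about z gives the same grasp; the last joint's range is limited). The gripper opens to 93 mm and grips with 3 to 60 N. Pads are 15 mm wide; open, the fingers measure 128 mm over their backs; the gripper's body (75 mm by 188 mm) begins 65 mm behind the grasp point.
Start: joints at [1.226, 0.13, 1.488, -0, 1.523, -0.085], TCP at [0.154, 0.58, 0.405] pointing down, gripper open.
Joint ranges: [-2.96, 2.96], [-0.89, 2.26], [0.02, 2.5], [-1.34, 4.48], [0, 2.73], [-2.66, 2.66]. Speed limits (rad/s): [2.39, 2.39, 2.79, 3.14, 3.14, 3.14].

INTERFACE

Orientations are given as a rotation vector (axis times angle).
In Python, from plant import robot gives the robot as it stands.
- The arm moves only by the tool drive_tool, never from a script. Its argument "moves" is one flat list of numbers, 7 for each row, row after row: the finger opening in mm, from 0 to 93, then the shift along the tool's x, y, z in mm, then the turn, a rotation vector about the tool's x, y, z in degrees. A call has 1 to 8 rows; each row shifts and turns the commanded pose from where the row before left it, along the tool's axes as they then stand; what a row does not reach is not made up. A row lasts 1/10 s, in which the tool goes at most 50 mm and 8.59 degrees, less where a joint would pass 70% of its speed; a pose out of reach is approached as far as the arm can. A call is refused whole if a number of a shift passes 50 or a number of a turn 8.59, either way. A call with a gripper value outside its range is refused whole. The fingers move at their own pace and stop on an object; "grip_force" is the grip in N (left out, the last holds). Time passes only in rows, so rows that do not move let the fingers close. It gives the time, the measured TCP pose, the force, the opening and the grip force at its end, in the units of the state.
- robot.read_state(): the state, without advancing time (a new reading comes with each control period).
- robot.read_camera(name): name is "scene" or "top"; returns a dict with "color" (400x640x3 uint8, red, green, blue), "depth" (400x640 float32, m along the optical axis (not along the pixel's ray), 0 where there is no reading), "mtx" (3x3 intrinsics, pixels), "dist_coeffs" ([k1, k2, p1, p2, k3] as OpenCV has them; the pictures are not rectified), "R" (3x3) and "t" (3): a world point X has camera coordinates R X + t. Camera axes: x right, y down, z forward; pixel columns grow to the right and rows downward; lengths in m; the calibration is good to about 2 mm. A picture is of the moment at which its call begins.
- robot.close_job(): hands the job in; it is judged then, once.
The state is a dict: "t": time; "q": joint angles; "dq": joint speeds; "joint_torque": joint torques, N m; "tool_pos": TCP position; "orientation": TCP orientation; "force": force on the tool from outside, world axes, zero at the start; "wrist_torque": the same for the moment, N m; "opening": finger opening in m; "gripper_force": force on a finger pad.
Only numpy, scipy, OpenCV 4.12 (cv2) and the standard library are available. Lean on these libraries where they do the work, as an engineer would, in place of code of your own. Each camera call takes 0.05 s, during which the arm holds its last target. There are 200 camera calls.

## Working session

There is one attempt and no reset: what is moved stays moved. The work goes in short steps, Python scripts to look and compute and a tool call to move; the robot and the scene stay as the last step left them, time stands still between calls to the robot, and variables do not carry over. Pictures are saved under pics/ and viewed, at most 10 in all, crops included, and the job is handed in when it is done.

Besides the shell and the picture viewer there is one more tool, called after "Emit:" by a JSON object that holds its "api" and its "payload". drive_tool: Moves the arm, as the interface text tells. Its arguments: {"type":"object","properties":{"moves":{"type":"array","items":{"type":"number"}},"grip_force":{"type":"number"}},"required":["moves"]}

```bash
mkdir -p pics; ls
cat > h.py <<'E'
import numpy as np, cv2
from plant import robot
from scipy.spatial.transform import Rotation as Ro
def snap(n,save=None):
    c=robot.read_camera(n)
    if save: cv2.imwrite('pics/'+save,c['color'][:,:,::-1])
    return c
def ray(c,px,z):
    p=cv2.undistortPoints(np.array(px,float).reshape(-1,1,2),c['mtx'],c['dist_coeffs']).reshape(-1,2)
    d=np.c_[p,np.ones(len(p))]@c['R']; o=-c['R'].T@c['t']
    return o+d*((z-o[2])/d[:,2])[:,None]
def dep(c,px):
    px=np.array(px,int).reshape(-1,2)
    p=cv2.undistortPoints(px.astype(float).reshape(-1,1,2),c['mtx'],c['dist_coeffs']).reshape(-1,2)
    Z=c['depth'][px[:,1],px[:,0]]
    return (np.c_[p,np.ones(len(p))]*Z[:,None]-c['t'])@c['R']
E
python3 - <<'E'
from h import *
a=snap('scene','s0.png');b=snap('top','t0.png')
im=np.vstack([a['color'],b['color']])[:,:,::-1]
cv2.imwrite('pics/both.png',cv2.resize(im,(480,600),interpolation=cv2.INTER_AREA))
for c in(a,b):print(-c['R'].T@c['t'],c['R'])
s=robot.read_state();print(s['tool_pos'],s['orientation'],s['t'],robot.grasp_offset)
E
```

```text
pics
[-0.29399758 -0.69076122  0.60423155] [[ 0.65323972 -0.75714325  0.00345879]
 [-0.34728589 -0.30368054 -0.88722638]
 [ 0.67280783  0.57837032 -0.46132136]]
[ 0.27239428 -0.02505994  1.34446418] [[-0.02169436 -0.99963944 -0.01582258]
 [-0.98891297  0.02378167 -0.14657955]
 [ 0.14690299  0.0124672  -0.98907233]]
[0.15404533 0.57968112 0.40383067] [-4.06956016e-01 -3.11476603e+00  2.45600753e-03] 0.1 0.1673
```

View pics/t0.png

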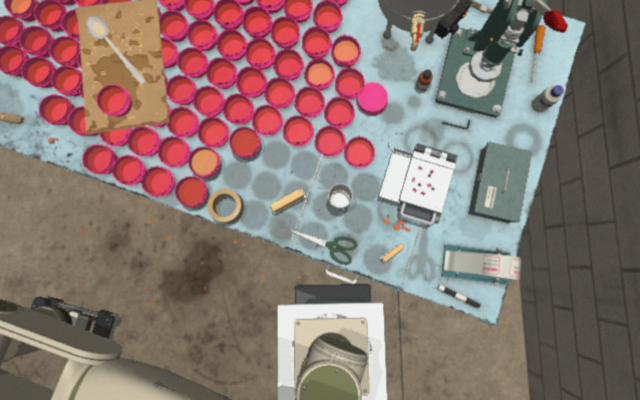

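View pics/s0.png

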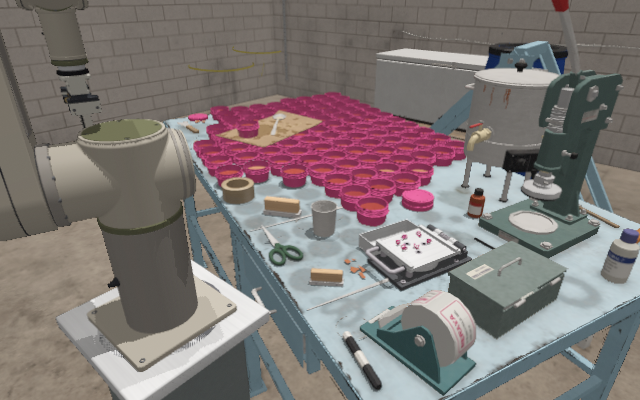

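The top view shows two scraper candidates: a larger block at (288,201) and a smaller one at (392,253). Pink chips on the leaf are around (427,182), and the orange curls at (395,222) on the bench are look-alikes. The larger block fits the description, so I'll check it in a close crop.

Run:
```python
from h import *
c=snap('top')
cv2.imwrite('pics/crop.png',cv2.resize(c['color'][135:275,265:465,::-1],None,fx=4,fy=4,interpolation=cv2.INTER_CUBIC))
hsv=cv2.cvtColor(c['color'],cv2.COLOR_RGB2HSV)
for (u,v) in [(288,201),(392,253)]:
    m=np.zeros((400,640),np.uint8); m[v-22:v+22,u-28:u+28]=cv2.inRange(hsv,(8,90,120),(28,255,255))[v-22:v+22,u-28:u+28]
    n,l,st,ce=cv2.connectedComponentsWithStats(m); k=1+st[1:,4].argmax()
    ys,xs=np.where(l==k); P=dep(c,np.c_[xs,ys]); z=np.median(P[:,2])
    top=P[abs(P[:,2]-np.percentile(P[:,2],80))<.006]
    W=ray(c,np.c_[xs,ys],.051)[:,:2].astype(np.float32)
    print(u,v,st[k],z,np.percentile(P[:,2],[5,50,95]),cv2.minAreaRect(W*1000),cv2.minAreaRect((top[:,:2]*1000).astype(np.float32)))
m=cv2.inRange(hsv,(150,80,100),(179,255,255)); m[:160]=0;m[210:]=0;m[:,:400]=0;m[:,460:]=0
n,l,st,ce=cv2.connectedComponentsWithStats(m)
for k in range(1,n): print(st[k],ray(c,ce[k],.05).round(4))
```

```text
288 201 [271 189  32  22 268] 0.051142606206835306 [0.04595991 0.05114261 0.05536715] ((461.7859802246094, 123.59081268310547), (24.624059677124023, 101.78279876708984), 27.6433162689209) ((461.2801513671875, 123.75989532470703), (22.95003318786621, 100.73628997802734), 27.849315643310547)
392 253 [382 245  21  16 113] 0.035039773434528396 [0.03029088 0.03503977 0.03952423] ((298.59490966796875, -187.09979248046875), (14.447415351867676, 68.38954162597656), 36.77692413330078) ((299.0868835449219, -189.1971435546875), (14.564777374267578, 69.17194366455078), 37.11759567260742)
[419 167   3   2   5] [[ 0.5512 -0.281   0.05  ]]
[431 170   2   3   4] [[ 0.5398 -0.3157  0.05  ]]
[413 178   2   3   4] [[ 0.5174 -0.2596  0.05  ]]
[428 184   3   2   5] [[ 0.4983 -0.3053  0.05  ]]
[413 189   3   2   5] [[ 0.4848 -0.2608  0.05  ]]
[421 192   4   2   6] [[ 0.4742 -0.2851  0.05  ]]
```

View pics/crop.png

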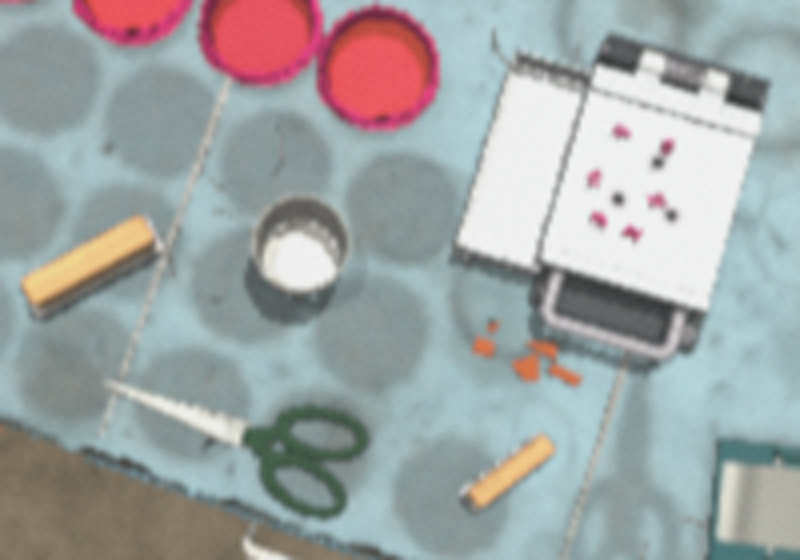

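The crop shows the two blocks (the left one is about 102 mm long, the lower one 69 mm). The larger is the scraper, at (288,201). The pink chips lie only on the leaf, and the tray is on the left, which is +y. Next I'll measure the jig.

Run:
```python
from h import *
c=snap('top'); g=cv2.cvtColor(c['color'],cv2.COLOR_RGB2HSV)
m=((g[...,1]<25)&(g[...,2]>205)).astype(np.uint8)*255
m[:,:370]=0;m[:,465:]=0;m[:135]=0;m[230:]=0
n,l,st,ce=cv2.connectedComponentsWithStats(m,connectivity=4)
for k in range(1,n):
    if st[k][4]>60:
        ys,xs=np.where(l==k)
        for z in(.05,.039,.003): print(st[k],z,cv2.minAreaRect((ray(c,np.c_[xs,ys],z)[:,:2]*1000).astype(np.float32)))
# crop-pixel picks: (crop/4 + offset)
P=lambda q:np.array(q)/4+[265,135]
for nm,q,z in [('leaf FL,BL,BR,FR',[(540,268),(582,103),(758,136),(710,310)],.05),('bar ends L,R',[(552,322),(672,353)],.041),('tray FL,BL',[(458,256),(512,62)],.039)]: print(nm,ray(c,P(q),z)[:,:2].round(4).tolist())
cv2.imwrite('pics/jig.png',cv2.resize(c['color'][140:230,375:465,::-1],None,fx=6.6,fy=6.6,interpolation=cv2.INTER_CUBIC))
```

```text
[ 401  148   55   64 2057] 0.05 ((518.4486083984375, -305.5173034667969), (130.65162658691406, 175.7633819580078), 70.52669525146484)
[ 401  148   55   64 2057] 0.039 ((520.5394897460938, -307.9005432128906), (131.76190185546875, 177.25698852539062), 70.52668762207031)
[ 401  148   55   64 2057] 0.003 ((527.3825073242188, -315.7003173828125), (135.39540100097656, 182.14508056640625), 70.52667999267578)
[380 154  30  47 847] 0.05 ((525.7691650390625, -203.7457275390625), (57.12440872192383, 139.25216674804688), 71.38052368164062)
[380 154  30  47 847] 0.039 ((527.9223022460938, -205.26414489746094), (57.60985565185547, 140.4354705810547), 71.3805160522461)
[380 154  30  47 847] 0.003 ((534.96875, -210.23348999023438), (59.198516845703125, 144.30819702148438), 71.38052368164062)
leaf FL,BL,BR,FR [[0.4476, -0.2166], [0.5731, -0.254], [0.5442, -0.3851], [0.4131, -0.3412]]
bar ends L,R [[0.4077, -0.225], [0.3824, -0.3133]]
tray FL,BL [[0.4597, -0.1568], [0.6092, -0.2039]]
```

View pics/jig.png

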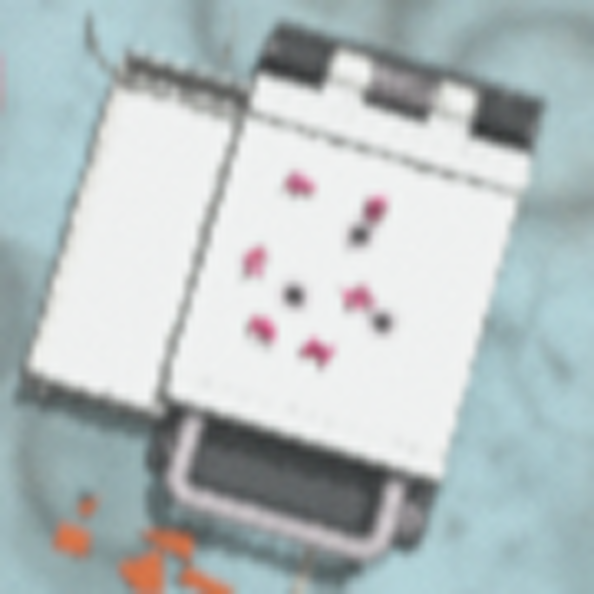

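```bash
python3 - <<'E'
from h import *
c=snap('top')
P=lambda q:(np.array(q,float)+.0)/6.6+[374.6,139.6]
for nm,q,z in [('front',[(168,403),(440,477)],.05),('L',[(168,403),(240,135)],.048),('R',[(440,477),(524,183)],.048),('rearline',[(250,112),(522,190)],.048),('bar',[(185,492),(365,546)],.043),('trayL',[(28,372),(118,75)],.039)]:
    W=ray(c,P(q),z)[:,:2]; d=W[1]-W[0]; print(nm,W.round(4).tolist(),np.degrees(np.arctan2(d[1],d[0])).round(1))
E
python3 - <<'E'
from h import *
# scraper + chips + jig from scene cam too
c=snap('scene'); 
cv2.imwrite('pics/sc.png',cv2.resize(c['color'][180:300,250:480,::-1],None,fx=3.4,fy=3.4,interpolation=cv2.INTER_CUBIC))
E
```

```text
front [[0.4516, -0.2169], [0.415, -0.3377]] -106.9
L [[0.4519, -0.2172], [0.5757, -0.2559]] -17.3
R [[0.4152, -0.3382], [0.5498, -0.3844]] -19.0
rearline [[0.5864, -0.261], [0.5466, -0.3833]] -108.0
bar [[0.4116, -0.2238], [0.3852, -0.3038]] -108.3
trayL [[0.469, -0.1552], [0.6078, -0.2023]] -18.7
```

View pics/sc.png

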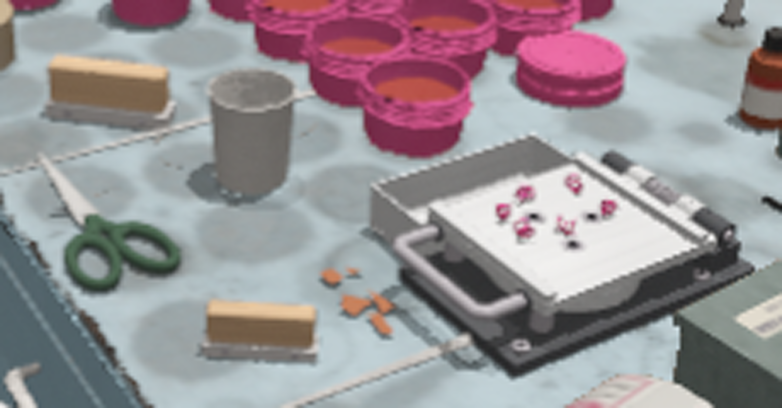

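The scene crop confirms the leaf is shut, with the chips on its flat and the handle facing the robot. The jig yaw is about -18.2° and leaf_top is near (0.505, -0.300). First I'll turn the tool to match the scraper.

```bash
cat >> h.py <<'E'
def go(pos,yaw_y=None,tilt=0,R=None):
    "print tool-frame mm shift/turn (deg) from the present pose; yaw_y = world angle of tool y, tool pointing down"
    s=robot.read_state(); A=Ro.from_rotvec(s['orientation'])
    d=A.inv().apply(np.array(pos)-s['tool_pos'])*1000
    if R is None and yaw_y is not None:
        a=np.radians(yaw_y); y=np.array([np.cos(a),np.sin(a),0]); z=np.array([0,0,-1.]); R=np.c_[np.cross(y,z),y,z]
    t=None if R is None else np.degrees((A.inv()*Ro.from_matrix(R)).as_rotvec()).round(2)
    if R is not None: print('shift in target axes',(np.linalg.inv(R)@(np.array(pos)-s['tool_pos'])*1000).round(1))
    print('t',round(s['t'],2),'tcp',s['tool_pos'].round(4),'shift',d.round(1),'turn',t,'F',np.round(s['force'],1),'open',round(s['opening'],4),'q',np.round(s['q'],3))
E
python3 -c "
from h import *
go([.4615,.1237,.30],27.65)"
```

```text
shift in target axes [-546.7   60.6  104.4]
t 0.3 tcp [0.1541 0.5798 0.4044] shift [-414.3 -361.8  104.6] turn [-3.000e-02  1.000e-02  4.747e+01] F [-0.1  0.6  0. ] open 0.0931 q [ 1.226  0.131  1.489  0.     1.523 -0.085]
```

Emit:
{"api": "drive_tool", "payload": {"moves": [60,0,0,0,0,0,7.91,60,0,0,0,0,0,7.91,60,0,0,0,0,0,7.91,60,0,0,0,0,0,7.91,60,0,0,0,0,0,7.91,60,0,0,0,0,0,7.91], "grip_force": 30}}

```text
t: 0.9
tool_pos: [0.1541, 0.5798, 0.4046]
orientation: [1.634, 2.683, -0.0]
force: [-1.0, 0.1, 0.1]
opening: 0.0601
gripper_force: 0.0
```

Emit:
{"api": "drive_tool", "payload": {"moves": [60,-40,5,0,0,0,0,60,-40,5,0,0,0,0,60,-40,5,0,0,0,0,60,-40,5,0,0,0,0,60,-40,5,0,0,0,0,60,-40,5,0,0,0,0,60,-40,5,0,0,0,0]}}

```text
t: 1.6
tool_pos: [0.3156, 0.3467, 0.4048]
orientation: [1.626, 2.688, 0.001]
force: [0.9, 0.6, -0.0]
opening: 0.0602
gripper_force: 0.0
```

Emit:
{"api": "drive_tool", "payload": {"moves": [60,-40,5,10,0,0,0,60,-40,5,10,0,0,0,60,-40,5,10,0,0,0,60,-40,5,10,0,0,0,60,-40,5,10,0,0,0,60,-40,0,10,0,0,0,60,-20,0,10,0,0,0,60,0,0,0,0,0,0]}}

```text
t: 2.4
tool_pos: [0.4583, 0.1272, 0.3332]
orientation: [-1.63, -2.684, 0.003]
force: [-0.6, -0.3, 0.3]
opening: 0.0603
gripper_force: 0.0
```

```bash
python3 -c "
from h import *
go([.4615,.1237,.205],27.65)"
```

```text
shift in target axes [ -4.6   1.3 128.2]
t 2.4 tcp [0.4583 0.1272 0.3332] shift [ -4.6   1.6 128.2] turn [-0.14 -0.01 -0.2 ] F [-0.6 -0.3  0.3] open 0.0603 q [ 1.630e-01 -1.650e-01  1.912e+00 -1.000e-03  1.397e+00 -3.160e-01]
```

Emit:
{"api": "drive_tool", "payload": {"moves": [60,-4,1.5,30,0,0,0,60,0,0,30,0,0,0,60,0,0,30,0,0,0,60,0,0,20,0,0,0,60,0,0,18,0,0,0,60,0,0,0,0,0,0]}}

```text
t: 3.0
tool_pos: [0.4594, 0.1273, 0.2045]
orientation: [-1.623, -2.685, 0.004]
force: [-0.1, -0.2, 0.1]
opening: 0.0597
gripper_force: 0.0
```

```bash
python3 -c "
from h import *
go([.4615,.1237,.205],27.65)
c=snap('scene');cv2.imwrite('pics/g1.png',cv2.resize(c['color'][120:270,200:380,::-1],None,fx=3,fy=3))"
```

```text
shift in target axes [-4.2  0.2 -0.5]
t 3.0 tcp [0.4594 0.1273 0.2045] shift [-4.2  0.2 -0.5] turn [-0.25 -0.1   0.05] F [-0.1 -0.2  0.1] open 0.0597 q [ 1.630e-01  1.000e-03  2.010e+00  0.000e+00  1.136e+00 -3.210e-01]
```

View pics/g1.png

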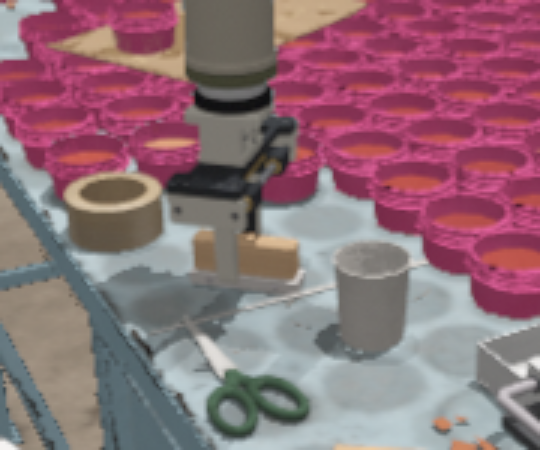

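```bash
python3 -c "
from h import *
c=snap('scene')
P=np.array([(46,115),(168,126),(49,58),(168,72)])/3.4+[249.7,179.7]
print(ray(c,P[:2],0.0),ray(c,P[:2],0.0).mean(0)+[.015*.886,.015*.464,0]); print(ray(c,P[2:],.051),ray(c,P[2:],.051).mean(0)-[.012*.886*0,0,0])
go([.4615,.1237,.205],27.65)
"
```

```text
[[0.42815373 0.16685728 0.        ]
 [0.4845395  0.07185195 0.        ]] [0.46963662 0.12631462 0.        ]
[[0.43903948 0.17035304 0.051     ]
 [0.48787934 0.07343387 0.051     ]] [0.46345941 0.12189346 0.051     ]
shift in target axes [-3.4 -1.2  2.3]
t 3.1 tcp [0.461  0.1273 0.2073] shift [-3.4 -1.2  2.3] turn [-0.01 -0.02  0.04] F [ 0.7 -0.4  0.4] open 0.0602 q [ 1.620e-01 -2.000e-03  2.007e+00  0.000e+00  1.137e+00 -3.210e-01]
```

Emit:
{"api": "drive_tool", "payload": {"moves": [60,-4.5,0,0,0,0,0,22,0,0,0,0,0,0,10,0,0,0,0,0,0,10,0,0,0,0,0,0,10,0,0,0,0,0,0,10,0,0,0,0,0,0], "grip_force": 30}}

```text
t: 3.7
tool_pos: [0.4632, 0.1226, 0.2068]
orientation: [1.626, 2.688, 0.0]
force: [-0.4, -0.8, -0.3]
opening: 0.0245
gripper_force: 0.0
```

```bash
python3 -c "
from h import *
go([.491,-.3428,.36],71.8)"
```

```text
shift in target axes [-171.8 -433.4 -153.2]
t 3.7 tcp [0.4632 0.1226 0.2068] shift [-425.1 -191.3 -153.2] turn [  0.     0.   -44.15] F [-0.4 -0.8 -0.3] open 0.0245 q [ 1.520e-01  1.000e-03  2.005e+00 -0.000e+00  1.136e+00 -3.310e-01]
```

Emit:
{"api": "drive_tool", "payload": {"moves": [10,0,0,0,0,0,0,10,0,0,-15,0,0,0,10,0,0,-28,0,0,0,10,0,0,-30,0,0,0,10,0,0,-30,0,0,0,10,0,0,-30,0,0,0,10,0,0,-20,0,0,0]}}

```text
t: 4.4
tool_pos: [0.4633, 0.1226, 0.3619]
orientation: [1.625, 2.687, 0.002]
force: [0.0, -0.2, -1.2]
opening: 0.0241
gripper_force: 30.0
```

Emit:
{"api": "drive_tool", "payload": {"moves": [10,0,0,0,0,0,-7.36,10,0,0,0,0,0,-7.36,10,0,0,0,0,0,-7.36,10,0,0,0,0,0,-7.36,10,0,0,0,0,0,-7.36,10,0,0,0,0,0,-7.36,10,0,0,0,0,0,0]}}

```text
t: 5.1
tool_pos: [0.463, 0.1226, 0.3593]
orientation: [-0.493, -3.102, 0.0]
force: [-0.2, -0.6, -2.3]
opening: 0.0237
gripper_force: 30.0
```

```bash
python3 -c "
from h import *
go([.491,-.3428,.36],71.8)
c=snap('scene');cv2.imwrite('pics/g2.png',c['color'][20:320,120:520,::-1])
"
```

```text
shift in target axes [-172.  -433.3   -0.7]
t 5.1 tcp [0.463  0.1226 0.3593] shift [-170.9 -433.8   -0.7] turn [-0.02 -0.04  0.14] F [-0.2 -0.6 -2.3] open 0.0237 q [ 0.152 -0.177  1.874 -0.     1.445 -1.104]
```

View pics/g2.png

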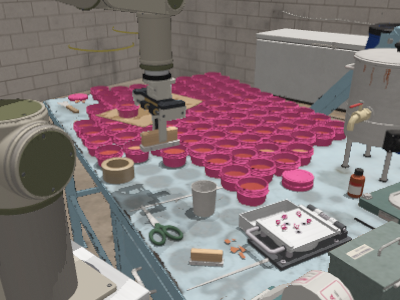

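The scraper is gripped and lifted (at about (165,137) in this crop). Next I'll carry it to above the leaf's -y end.

Emit:
{"api": "drive_tool", "payload": {"moves": [10,-10,-25,0,0,0,0,10,-15,-38,0,0,0,0,10,-16,-40,0,0,0,0,10,-16,-40,0,0,0,0,10,-16,-40,0,0,0,0,10,-16,-40,0,0,0,0,10,-16,-40,0,0,0,0,10,-16,-40,0,0,0,0]}}

```text
t: 5.95
tool_pos: [0.4833, -0.2048, 0.3596]
orientation: [0.503, 3.101, 0.0]
force: [0.7, -0.1, -1.4]
opening: 0.0242
gripper_force: 30.0
```

Emit:
{"api": "drive_tool", "payload": {"moves": [10,-16,-40,0,0,0,0,10,-16,-40,0,0,0,0,10,-12,-30,0,0,0,0,10,-6,-20,0,0,0,0,10,0,0,40,0,0,0,10,0,0,20,0,0,0,10,0,0,0,0,0,0]}}

```text
t: 6.65
tool_pos: [0.489, -0.3413, 0.2951]
orientation: [-0.502, -3.094, -0.006]
force: [-0.1, -0.0, -1.3]
opening: 0.0239
gripper_force: 30.0
```

```bash
python3 -c "
from h import *
go([.491,-.3428,.251],71.8)
t=snap('top');c=snap('scene');cv2.imwrite('pics/g3.png',np.vstack([cv2.resize(c['color'][150:300,340:520,::-1],None,fx=2.2,fy=2.2),cv2.resize(t['color'][135:235,370:470,::-1],(396,270))]))
"
```

```text
shift in target axes [-2.3 -0.8 44.1]
t 6.65 tcp [ 0.489  -0.3413  0.2951] shift [-2.7 -0.9 44.1] turn [ 0.17 -0.42 -0.22] F [-0.1 -0.  -1.3] open 0.0239 q [-0.695  0.201  1.614  0.     1.335 -1.945]
```

View pics/g3.png

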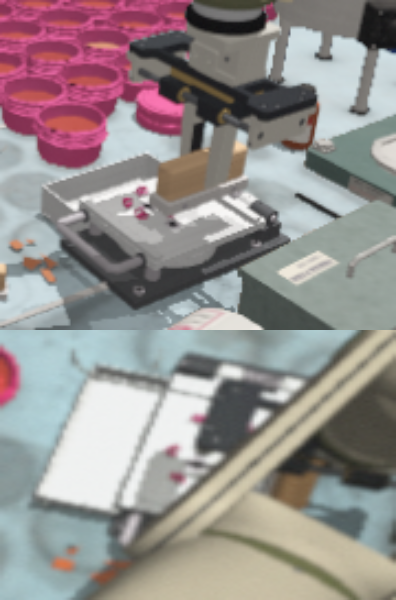

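The scene view shows the scraper over the leaf's far (-y) end, with the chips on its tray side. I'll measure its centring from the silhouette corners.

```bash
python3 -c "
from h import *
c=snap('scene'); s=robot.read_state(); top=s['tool_pos'][2]-.155
g=cv2.cvtColor(c['color'],cv2.COLOR_RGB2HSV); m=cv2.inRange(g,(8,70,90),(28,255,255)); m[:200]=0;m[250:]=0;m[:,:400]=0;m[:,470:]=0
n,l,st,ce=cv2.connectedComponentsWithStats(m)
for k in range(1,n):
  if st[k][4]>20: print(st[k])
ys,xs=np.where(m>0); a=xs.min(); b=xs.max()
for x in (a,a+1,a+2,b-2,b-1,b): print(x,ys[xs==x].min(),ys[xs==x].max())
L=(a-.0,ys[(xs<=a+1)].min()); Rr=(b+.0,ys[xs>=b-1].min())
W=ray(c,[L,Rr],top); ex=np.array([.950,-.312]);ey=np.array([.312,.950]); lt=np.array([.505,-.300])
print(W, [( (w[:2]-lt)@ex,(w[:2]-lt)@ey) for w in W],s['tool_pos'])
# leaf front rib/rear: project predicted points of leaf corners for consistency
"
```

```text
[444 214   9  17  82]
[412 217  24  23 390]
412 233 236
413 224 237
414 224 238Traceback (most recent call last):
  File "<string>", line 9, in <module>
    for x in (a,a+1,a+2,b-2,b-1,b): print(x,ys[xs==x].min(),ys[xs==x].max())
                                            ~~~~~~~~~~~~~^^
    return umr_minimum(a, axis, None, out, keepdims, initial, where)
ValueError: zero-size array to reduction operation minimum which has no identity
```

```bash
python3 -c "
from h import *
c=snap('scene'); s=robot.read_state(); top=s['tool_pos'][2]-.155
W=ray(c,[(412.8,223.5),(452.2,216)],top)
ex=np.array([.950,-.312]);ey=np.array([.312,.950]); lt=np.array([.505,-.300])
f=lambda W:np.c_[(W[:,:2]-lt)@ex,(W[:,:2]-lt)@ey].round(4)
print(f(W),f(W).mean(0),f(s['tool_pos'][None]))
# leaf in scene from first crop: rear-right.. picks: flat leaf top corners (front-left 432,205),(front-right 545,303),(back-left 578,155),(back-right 712,240)
P=np.array([(433,205),(545,300),(578,155),(735,238)])/3.4+[249.7,179.7]
print(f(ray(c,P,.052)))
"
```

```text
[[-0.0581 -0.0413]
 [ 0.0412 -0.0608]] [-0.00845 -0.05105] [[ 0.     -0.0446]]
[[-0.0692  0.0617]
 [-0.0774 -0.0679]
 [ 0.0709  0.0623]
 [ 0.0855 -0.0798]]
```

Emit:
{"api": "drive_tool", "payload": {"moves": [10,-4,1,15,0,0,0,10,0,0,14,0,0,0,10,0,0,3,0,0,0,10,0,0,3,0,0,0,10,0,0,0,0,0,0,10,0,0,0,0,0,0]}}

```text
t: 7.45
tool_pos: [0.4947, -0.3426, 0.265]
orientation: [0.497, 3.102, -0.0]
force: [0.4, 0.2, -0.4]
opening: 0.0239
gripper_force: 30.0
```

Emit:
{"api": "drive_tool", "payload": {"moves": [10,0,0,2,0,0,0,10,0,0,2,0,0,0,10,0,0,0,0,0,0]}}

```text
t: 7.75
tool_pos: [0.4945, -0.3424, 0.2605]
orientation: [-0.496, -3.102, -0.0]
force: [0.7, 0.4, -2.3]
opening: 0.0242
gripper_force: 30.0
```

Emit:
{"api": "drive_tool", "payload": {"moves": [10,0,0,2,0,0,0,10,0,0,0,0,0,0]}}

```text
t: 7.95
tool_pos: [0.4945, -0.3424, 0.2584]
orientation: [-0.496, -3.102, -0.0]
force: [-0.3, -0.4, -1.3]
opening: 0.0237
gripper_force: 30.0
```

Emit:
{"api": "drive_tool", "payload": {"moves": [10,0,0,2,0,0,0,10,0,0,0,0,0,0]}}

```text
t: 8.15
tool_pos: [0.4945, -0.3424, 0.2564]
orientation: [-0.496, -3.102, -0.0]
force: [-1.2, -0.0, -1.6]
opening: 0.0238
gripper_force: 30.0
```

Emit:
{"api": "drive_tool", "payload": {"moves": [10,0,0,2,0,0,0,10,0,0,0,0,0,0]}}

```text
t: 8.35
tool_pos: [0.4945, -0.3424, 0.2544]
orientation: [-0.496, -3.102, -0.0]
force: [-0.5, 0.9, -1.2]
opening: 0.0236
gripper_force: 30.0
```

Emit:
{"api": "drive_tool", "payload": {"moves": [10,0,0,1.5,0,0,0,10,0,0,0,0,0,0]}}

```text
t: 8.55
tool_pos: [0.4946, -0.3424, 0.253]
orientation: [-0.496, -3.102, -0.0]
force: [-0.1, 0.0, -2.1]
opening: 0.0237
gripper_force: 30.0
```

Emit:
{"api": "drive_tool", "payload": {"moves": [10,0,0,1,0,0,0,10,0,0,0,0,0,0]}}

```text
t: 8.75
tool_pos: [0.4947, -0.3425, 0.2526]
orientation: [0.496, 3.102, -0.0]
force: [-0.6, 1.1, 0.6]
opening: 0.0235
gripper_force: 30.0
```

Emit:
{"api": "drive_tool", "payload": {"moves": [10,0,0,1,0,0,0,10,0,0,0,0,0,0]}}

```text
t: 8.95
tool_pos: [0.4948, -0.3426, 0.2523]
orientation: [0.496, 3.101, -0.001]
force: [-2.6, 1.6, 5.7]
opening: 0.0238
gripper_force: 30.0
```

```bash
python3 -c "
from h import *
go([.505+.312*.075,-.300+.95*.075,.2515],71.8)"
```

```text
shift in target axes [  3.6 118.7   0.8]
t 8.95 tcp [ 0.4948 -0.3426  0.2523] shift [  3.6 118.7   0.7] turn [-0.02  0.05  0.02] F [-2.6  1.6  5.7] open 0.0238 q [-0.691  0.255  1.634 -0.     1.252 -1.944]
```

Contact is at the leaf's height, between the ribs. I'll wipe slowly towards the tray.

Emit:
{"api": "drive_tool", "payload": {"moves": [10,0,3,-0.4,0,0,0,10,0,6,0,0,0,0,10,0,8,0,0,0,0,10,0,8,0,0,0,0,10,0,8,0,0,0,0,10,0,8,0,0,0,0]}}

```text
t: 9.55
tool_pos: [0.5079, -0.3029, 0.2522]
orientation: [0.496, 3.101, -0.001]
force: [-1.1, -1.3, 6.0]
opening: 0.0237
gripper_force: 30.0
```

```bash
python3 -c "
from h import *
go([.505+.312*.075,-.300+.95*.075,.2515],71.8)"
```

```text
shift in target axes [ 3.7 76.9  0.7]
t 9.55 tcp [ 0.5079 -0.3029  0.2522] shift [ 3.6 76.9  0.7] turn [-0.04  0.06  0.03] F [-1.1 -1.3  6. ] open 0.0237 q [-0.624  0.229  1.665 -0.     1.247 -1.878]
```

Emit:
{"api": "drive_tool", "payload": {"moves": [10,0,8,0,0,0,0,10,0,8,0,0,0,0,10,0,8,0,0,0,0,10,0,8,0,0,0,0,10,0,8,-0.3,0,0,0,10,0,8,-0.3,0,0,0,10,0,8,-0.3,0,0,0]}}

```text
t: 10.25
tool_pos: [0.525, -0.2494, 0.2524]
orientation: [-0.496, -3.102, -0.0]
force: [-0.7, -1.9, 1.6]
opening: 0.0237
gripper_force: 30.0
```

Emit:
{"api": "drive_tool", "payload": {"moves": [10,0,8,-0.2,0,0,0,10,0,8,0,0,0,0,10,0,6,0,0,0,0,10,0,0,0,0,0,0,10,0,0,0,0,0,0]}}

```text
t: 10.75
tool_pos: [0.5317, -0.229, 0.2524]
orientation: [-0.495, -3.102, -0.001]
force: [0.1, 1.1, 0.6]
opening: 0.024
gripper_force: 30.0
```

```bash
cat > chips.py <<'E'
from h import *
ex=np.array([.950,-.312]);ey=np.array([.312,.950]); lt=np.array([.505,-.300])
for n in('scene','top'):
    c=snap(n);g=cv2.cvtColor(c['color'],cv2.COLOR_RGB2HSV);m=cv2.inRange(g,(150,60,90),(179,255,255))
    k,l,st,ce=cv2.connectedComponentsWithStats(m)
    for i in range(1,k):
        for z in (.05,.008):
            w=ray(c,ce[i],z)[0,:2]-lt
            if abs(w@ex)<.11 and -.1<w@ey<.15: print(n,z,ce[i].round(),st[i][4],(w@ex*1000).round(),(w@ey*1000).round())
E
python3 chips.py; python3 -c "
from h import *
go([.505+.312*.075,-.300+.95*.075,.2515],71.8)"
```

```text
scene 0.05 [375. 244.] 1 -83.0 52.0
scene 0.008 [375. 244.] 1 -41.0 103.0
top 0.05 [390. 188.] 4 -48.0 102.0
top 0.008 [390. 188.] 4 -39.0 100.0
shift in target axes [ 3.2 -0.4  1. ]
t 10.85 tcp [ 0.5316 -0.2294  0.2525] shift [ 3.2 -0.4  1. ] turn [ 0.02 -0.04  0.01] F [-0.1  0.6 -0.1] open 0.0237 q [-0.496  0.198  1.7    0.     1.244 -1.749]
```

Emit:
{"api": "drive_tool", "payload": {"moves": [10,0,5,-0.3,0,0,0,10,0,0,0,0,0,0,10,0,0,-10,0,0,0,10,0,0,-30,0,0,0,10,0,0,-35,0,0,0,10,0,0,-35,0,0,0,10,5,25,0,0,0,0,10,10,40,0,0,0,0]}}

```text
t: 11.65
tool_pos: [0.5397, -0.1596, 0.3659]
orientation: [0.501, 3.097, -0.003]
force: [-0.4, 0.8, -2.2]
opening: 0.0235
gripper_force: 30.0
```

Emit:
{"api": "drive_tool", "payload": {"moves": [10,16,40,0,0,0,0,10,16,40,0,0,0,0,10,16,40,0,0,0,0,10,16,40,0,0,0,0,10,10,20,0,0,0,0,10,0,0,0,0,0,0]}}

```text
t: 12.25
tool_pos: [0.5247, 0.0386, 0.3638]
orientation: [0.491, 3.103, 0.001]
force: [-0.5, -0.5, -1.9]
opening: 0.0239
gripper_force: 30.0
```

```bash
python3 chips.py; python3 -c "
from h import *
go([.463,.1226,.36],71.8)"
```

```text
scene 0.05 [396. 234.] 7 -6.0 64.0
scene 0.008 [396. 234.] 7 41.0 115.0
scene 0.05 [391. 236.] 1 -25.0 61.0
scene 0.008 [391. 236.] 1 21.0 113.0
scene 0.05 [375. 244.] 1 -83.0 52.0
scene 0.008 [375. 244.] 1 -41.0 103.0
top 0.05 [392. 163.] 5 28.0 116.0
top 0.008 [392. 163.] 5 39.0 113.0
top 0.05 [398. 167.] 7 22.0 96.0
top 0.008 [398. 167.] 7 32.0 93.0
top 0.05 [399. 178.] 12 -12.0 83.0
top 0.008 [399. 178.] 12 -2.0 80.0
top 0.05 [389. 189.] 9 -50.0 103.0
top 0.008 [389. 189.] 9 -42.0 100.0
top 0.05 [396. 188.] 9 -43.0 83.0
top 0.008 [396. 188.] 9 -35.0 80.0
shift in target axes [86.1 62.8  3.6]
t 12.35 tcp [0.5252 0.036  0.3636] shift [86.  63.   3.6] turn [-0.02  0.04  0.09] F [ 0.6  0.2 -2. ] open 0.0237 q [-2.900e-02 -4.700e-02  1.745e+00 -1.000e-03  1.442e+00 -1.283e+00]
```

```bash
python3 -c "
from h import *
c=snap('top');s=snap('scene')
cv2.imwrite('pics/tray.png',np.hstack([cv2.resize(c['color'][140:220,370:450,::-1],(400,400),interpolation=cv2.INTER_CUBIC),cv2.resize(s['color'][200:290,350:440,::-1],(400,400),interpolation=cv2.INTER_CUBIC)]))"
```

```text
(no output)
```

View pics/tray.png

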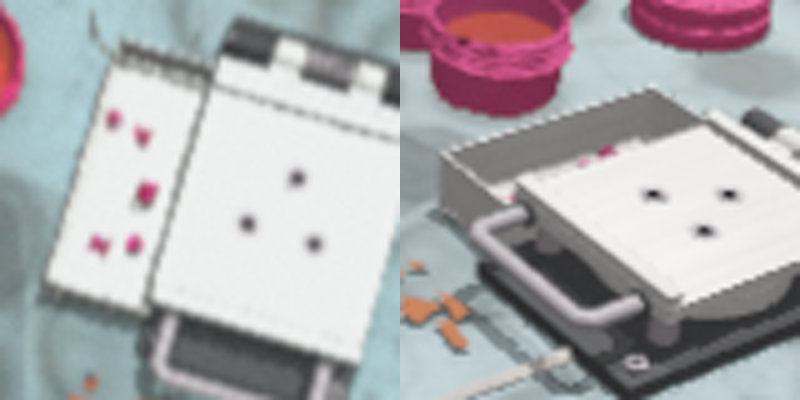

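The leaf is clear. The tray shows five pink blobs, and the one at (148,193) in the crop is larger, so it may be two chips. I'll check its height.

```bash
python3 -c "
from h import *
for r in range(2):
  c=snap('top');g=cv2.cvtColor(c['color'],cv2.COLOR_RGB2HSV);m=cv2.inRange(g,(150,40,60),(179,255,255));m[:,:385]=0;m[:,405:]=0;m[:155]=0;m[200:]=0
  k,l,st,ce=cv2.connectedComponentsWithStats(m)
  for i in range(1,k):
    ys,xs=np.where(l==i);P=dep(c,np.c_[xs,ys]);print(st[i],np.sort(P[:,2]*1000).round())
"
```

```text
[391 162   3   3   8] [ 3.  4.  4.  5.  7.  8. 10. 13.]
[397 165   3   4   9] [ 4.  4.  5.  7. 10. 11. 11. 12. 15.]
[397 176   5   5  18] [-1. -1.  2.  4. 14. 16. 20. 20. 21. 23. 25. 26. 27. 28. 29. 34. 34. 34.]
[388 187   4   4  12] [ 2.  3.  4.  5.  6.  9. 10. 12. 12. 12. 12. 17.]
[395 187   4   4  11] [ 6.  9. 10. 12. 13. 13. 13. 15. 17. 17. 18.]
[391 162   4   3   9] [-3. -2.  0.  6.  7.  8. 14. 15. 16.]
[397 165   3   4   9] [ 2.  4.  6.  7.  7. 10. 14. 15. 16.]
[397 176   5   5  16] [-0.  1.  6. 16. 17. 19. 21. 25. 26. 27. 28. 28. 30. 31. 32. 32.]
[388 187   4   4  12] [-3. -1. -1.  4.  5.  5.  8.  9. 10. 10. 13. 14.]
[395 187   4   4  12] [ 7.  7.  9. 11. 12. 14. 16. 16. 16. 17. 19. 22.]
```

That blob stands about 28 mm high, so it is two stacked chips, and all 6 are in the tray. I'll return the scraper to its original spot.

Emit:
{"api": "drive_tool", "payload": {"moves": [10,29,21,1,0,0,0,10,29,21,1,0,0,0,10,28,21,1,0,0,0,10,0,0,0,0,0,7.36,10,0,0,0,0,0,7.36,10,0,0,0,0,0,7.36,10,0,0,0,0,0,7.36,10,0,0,0,0,0,7.36]}}

```text
t: 13.35
tool_pos: [0.4634, 0.1217, 0.3601]
orientation: [1.46, 2.782, -0.0]
force: [0.1, 1.2, -1.3]
opening: 0.0237
gripper_force: 30.0
```

Emit:
{"api": "drive_tool", "payload": {"moves": [10,0,0,0,0,0,7.36,10,0,0,30,0,0,0,10,0,0,40,0,0,0,10,0,0,40,0,0,0,10,0,0,25,0,0,0,10,0,0,8,0,0,0,10,0,0,0,0,0,0]}}

```text
t: 14.05
tool_pos: [0.4629, 0.1219, 0.2162]
orientation: [-1.627, -2.685, 0.003]
force: [-0.1, 0.9, -1.9]
opening: 0.024
gripper_force: 30.0
```

```bash
python3 -c "
from h import *
go([.463,.1226,.206],27.65)"
```

```text
shift in target axes [ 0.6  0.5 10.2]
t 14.05 tcp [0.4629 0.1219 0.2162] shift [ 0.6  0.5 10.2] turn [-0.14 -0.04 -0.06] F [-0.1  0.9 -1.9] open 0.024 q [ 0.15  -0.014  2.    -0.     1.158 -0.331]
```

Emit:
{"api": "drive_tool", "payload": {"moves": [10,0,0,6,0,0,0,10,0,0,2,0,0,0,10,0,0,0,0,0,0]}}

```text
t: 14.35
tool_pos: [0.4637, 0.1226, 0.2099]
orientation: [1.626, 2.687, 0.002]
force: [-0.2, -1.0, -1.4]
opening: 0.024
gripper_force: 30.0
```

Emit:
{"api": "drive_tool", "payload": {"moves": [10,0,0,1,0,0,0,10,0,0,0,0,0,0]}}

```text
t: 14.55
tool_pos: [0.4634, 0.1227, 0.2085]
orientation: [1.626, 2.688, 0.001]
force: [-0.3, 0.6, -1.0]
opening: 0.0241
gripper_force: 30.0
```

Emit:
{"api": "drive_tool", "payload": {"moves": [10,0,0,1,0,0,0,10,0,0,0,0,0,0]}}

```text
t: 14.75
tool_pos: [0.4632, 0.1226, 0.2071]
orientation: [1.626, 2.688, 0.0]
force: [0.8, 0.2, -1.6]
opening: 0.0237
gripper_force: 30.0
```

Emit:
{"api": "drive_tool", "payload": {"moves": [10,0,0,0.7,0,0,0,10,0,0,0,0,0,0]}}

```text
t: 14.95
tool_pos: [0.4633, 0.1226, 0.2068]
orientation: [1.626, 2.688, 0.0]
force: [-1.5, -0.8, 3.4]
opening: 0.0238
gripper_force: 30.0
```

Emit:
{"api": "drive_tool", "payload": {"moves": [10,0,0,0.6,0,0,0,10,0,0,0,0,0,0]}}

```text
t: 15.15
tool_pos: [0.4634, 0.1226, 0.2067]
orientation: [1.626, 2.688, -0.0]
force: [-5.0, -0.9, 11.0]
opening: 0.0236
gripper_force: 30.0
```

Emit:
{"api": "drive_tool", "payload": {"moves": [10,0,0,-1,0,0,0,40,0,0,0,0,0,0,60,0,0,0,0,0,0,60,0,0,0,0,0,0,60,0,0,-30,0,0,0,60,0,0,-40,0,0,0,60,0,0,-45,0,0,0,60,0,0,-40,0,0,0]}}

```text
t: 15.95
tool_pos: [0.463, 0.1225, 0.3637]
orientation: [1.626, 2.688, 0.001]
force: [1.0, -0.4, -0.2]
opening: 0.0603
gripper_force: 0.0
```

Emit:
{"api": "drive_tool", "payload": {"moves": [24,0,0,0,0,0,7.64,24,0,0,0,0,0,7.64,24,0,0,0,0,0,7.64,24,0,0,0,0,0,7.64,24,0,0,0,0,0,7.64,24,0,0,0,0,0,7.64,24,0,0,0,0,0,0]}}

```text
t: 16.65
tool_pos: [0.4632, 0.1226, 0.3616]
orientation: [-2.547, -1.84, 0.0]
force: [0.6, -0.3, -0.2]
opening: 0.0241
gripper_force: 0.0
```

```bash
cat >> h.py <<'E'
ex=np.array([.950,-.312,0]);ey=np.array([.312,.950,0]);ez=np.array([0,0,1.]);BAR=np.array([.3975,-.264,.041])
def pose(a,dist,bar=BAR):
    a=np.radians(a); z=np.cos(a)*ex-np.sin(a)*ez; y=np.sin(a)*ex+np.cos(a)*ez
    return bar-dist*z, np.c_[np.cross(y,z),y,z]
E
python3 - <<'E'
from h import *
p,R=pose(65,.222); print(p); go(p,R=R); go([p[0],p[1],.36],-18.2)
c=snap('top');g=cv2.cvtColor(c['color'],cv2.COLOR_RGB2HSV);m=cv2.inRange(g,(8,90,120),(28,255,255));m[:175]=0;m[225:]=0;m[:,:268]=0;m[:,310:]=0
ys,xs=np.where(m);P=dep(c,np.c_[xs,ys]);print(len(xs),np.median(P[:,2]),cv2.minAreaRect((ray(c,np.c_[xs,ys],.051)[:,:2]*1000).astype(np.float32)))
E
```

```text
[ 0.30836981 -0.23472777  0.24220033]
shift in target axes [-387.8  -82.7   93.2]
t 16.65 tcp [0.4632 0.1226 0.3616] shift [-387.8  -34.7  119.4] turn [-25.01   0.03  -0.13] F [ 0.6 -0.3 -0.2] open 0.0241 q [ 0.152 -0.178  1.871 -0.     1.449  0.471]
shift in target axes [-387.8  -35.4    1.6]
t 16.65 tcp [0.4632 0.1226 0.3616] shift [-387.8  -34.7    1.6] turn [-0.01  0.   -0.11] F [ 0.6 -0.3 -0.2] open 0.0241 q [ 0.152 -0.178  1.871 -0.     1.449  0.471]
46 0.052116127773956376 ((462.0076904296875, 122.79800415039062), (19.105371475219727, 100.54833984375), 26.4719181060791)
```

The scraper stands upright where it was (top at 52 mm). On to the handle.

Emit:
{"api": "drive_tool", "payload": {"moves": [24,-28,-2,0,0,0,0,24,-45,-4,0,0,0,0,24,-45,-4,0,0,0,0,24,-45,-4,0,0,0,0,24,-45,-4,0,0,0,0,24,-45,-4,0,0,0,0,24,-45,-4,0,0,0,0,24,-45,-4,0,0,0,0]}}

```text
t: 17.5
tool_pos: [0.3265, -0.1953, 0.362]
orientation: [2.539, 1.848, 0.001]
force: [0.4, 0.5, -0.9]
opening: 0.024
gripper_force: 0.0
```

Emit:
{"api": "drive_tool", "payload": {"moves": [24,-35,-4,0,0,0,0,24,-10,-1,0,-5,0,0,24,0,0,0,-7,0,0,24,0,0,0,-7,0,0,24,0,0,0,-6,0,0,24,0,0,0,0,0,0]}}

```text
t: 18.1
tool_pos: [0.3082, -0.2351, 0.3615]
orientation: [2.236, 1.623, 0.36]
force: [-1.0, 0.1, -0.5]
opening: 0.0238
gripper_force: 0.0
```

```bash
python3 -c "
from h import *
p,R=pose(65,.222); go(p,R=R)"
```

```text
shift in target axes [  0.4 -50.4 108.2]
t 18.1 tcp [ 0.3082 -0.2351  0.3615] shift [  0.6 -50.7 108. ] turn [0.15 0.05 0.14] F [-1.   0.1 -0.5] open 0.0238 q [-0.902 -0.73   2.295  0.252  1.213 -0.632]
```

Emit:
{"api": "drive_tool", "payload": {"moves": [24,0,-12,27,0,0,0,24,0,-13,27,0,0,0,24,0,-13,27,0,0,0,24,0,-12,27,0,0,0,24,0,0,0,0,0,0]}}

```text
t: 18.6
tool_pos: [0.3079, -0.2334, 0.2383]
orientation: [2.247, 1.631, 0.357]
force: [-0.7, -0.0, -1.0]
opening: 0.0242
gripper_force: 0.0
```

```bash
python3 -c "
from h import *
p,R=pose(65,.222); go(p,R=R)
c=snap('scene')
print('bar ends pred px')
X=np.array([BAR-.043*ey,BAR,BAR+.043*ey]); s=robot.read_state(); A=Ro.from_rotvec(s['orientation']); tip=s['tool_pos']+A.apply([0,0,.186])
for P in list(X)+[tip]: print(cv2.projectPoints(P,cv2.Rodrigues(c['R'])[0],c['t'],c['mtx'],c['dist_coeffs'])[0].ravel().round(1))
cv2.imwrite('pics/h1.png',cv2.resize(c['color'][180:300,320:480,::-1],None,fx=5,fy=5,interpolation=cv2.INTER_CUBIC))
"
```

```text
shift in target axes [-1.1  2.4 -3.1]
t 18.6 tcp [ 0.3079 -0.2334  0.2383] shift [-1.1  2.4 -3.2] turn [-0.56 -0.26  0.07] F [-0.7 -0.  -1. ] open 0.0242 q [-0.898 -0.593  2.443  0.287  0.951 -0.711]
bar ends pred px
[389.5 271. ]
[377.7 261.4]
[366.7 252.4]
[372.6 252. ]
```

View pics/h1.png

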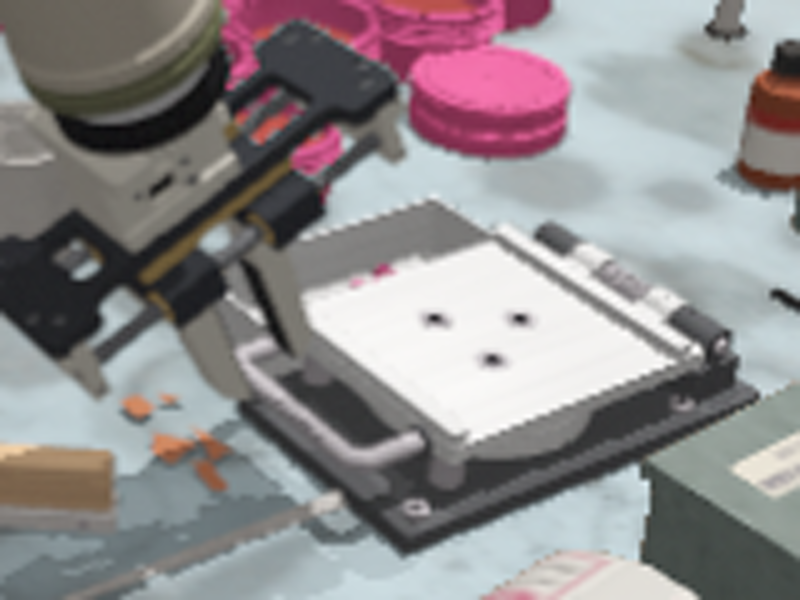

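The picture shows the handle bar from crop (240,350) to (350,450), which matches my predicted pixels, with the fingers just above it. Joint 3 is near its limit, so I'll steepen the approach to 70°.

```bash
python3 -c "
from h import *
p,R=pose(70,.222); go(p,R=R)"
```

```text
shift in target axes [-0.5 19.7 -2.1]
t 18.65 tcp [ 0.3086 -0.2343  0.2409] shift [-0.5 19.8 -0.5] turn [ 4.63 -0.17  0.08] F [0.8 0.1 0.5] open 0.0242 q [-0.898 -0.596  2.44   0.288  0.953 -0.71 ]
```

Emit:
{"api": "drive_tool", "payload": {"moves": [24,0,10,0,0,0,0,24,0,10,0,4.6,0,0,24,0,0,0,0,0,0]}}

```text
t: 18.95
tool_pos: [0.3285, -0.2424, 0.2549]
orientation: [2.294, 1.664, 0.298]
force: [0.6, 0.8, 0.4]
opening: 0.0242
gripper_force: 0.0
```

```bash
python3 -c "
from h import *
p,R=pose(70,.172); go(p,R=R);go(p,R=R)"
```

```text
shift in target axes [ 1.  -5.3 53.7]
t 18.95 tcp [ 0.3285 -0.2424  0.2549] shift [ 1.2 -5.8 53.7] turn [0.56 0.15 0.13] F [0.6 0.8 0.4] open 0.0242 q [-0.844 -0.494  2.339  0.21   0.992 -0.617]
shift in target axes [ 1.  -5.3 53.7]
t 18.95 tcp [ 0.3285 -0.2424  0.2549] shift [ 1.2 -5.8 53.7] turn [0.56 0.15 0.13] F [0.6 0.8 0.4] open 0.0242 q [-0.844 -0.494  2.339  0.21   0.992 -0.617]
```

Emit:
{"api": "drive_tool", "payload": {"moves": [24,1,-4,10,0,0,0,24,0,0,0,0,0,0,24,0,0,0,0,0,0]}}

```text
t: 19.25
tool_pos: [0.326, -0.2394, 0.2397]
orientation: [2.299, 1.665, 0.3]
force: [0.5, -0.2, 0.1]
opening: 0.0239
gripper_force: 0.0
```

```bash
python3 -c "
from h import *
p,R=pose(70,.172)
for i in range(3): robot.read_camera('scene'); go(p,R=R)"
```

```text
shift in target axes [-0.9  2.9 40.8]
t 19.3 tcp [ 0.326  -0.2396  0.24  ] shift [-0.9  2.6 40.8] turn [ 0.4  -0.02 -0.02] F [ 0.4 -0.4  0.4] open 0.0238 q [-0.845 -0.482  2.359  0.216  0.964 -0.624]
shift in target axes [-0.8  2.7 41. ]
t 19.35 tcp [ 0.3261 -0.2397  0.2402] shift [-0.8  2.4 41. ] turn [ 0.42 -0.   -0.02] F [ 0.5 -0.2 -0.2] open 0.024 q [-0.845 -0.482  2.359  0.215  0.964 -0.624]
shift in target axes [-0.7  2.6 41.1]
t 19.4 tcp [ 0.3262 -0.2398  0.2404] shift [-0.7  2.2 41.2] turn [ 0.43  0.01 -0.02] F [0.4 0.3 0.3] open 0.0244 q [-0.845 -0.482  2.358  0.215  0.964 -0.624]
```

Emit:
{"api": "drive_tool", "payload": {"moves": [24,-0.7,2,10,0,0,0,24,0,0,12,0,0,0,24,0,0,4,0,0,0,24,0,0,4,0,0,0,24,0,0,0,0,0,0]}}

```text
t: 19.9
tool_pos: [0.3378, -0.2443, 0.2127]
orientation: [2.299, 1.665, 0.299]
force: [-0.0, 0.6, 0.8]
opening: 0.0242
gripper_force: 0.0
```

Emit:
{"api": "drive_tool", "payload": {"moves": [24,0,0,4,0,0,0,24,0,0,4,0,0,0,24,0,0,3,0,0,0,24,0,0,0,0,0,0]}}

```text
t: 20.3
tool_pos: [0.3415, -0.2454, 0.2022]
orientation: [2.299, 1.665, 0.299]
force: [0.2, -0.0, 0.2]
opening: 0.0243
gripper_force: 0.0
```

```bash
python3 -c "
from h import *
p,R=pose(70,.172)
for i in range(2): robot.read_camera('scene'); go(p,R=R)"
```

```text
shift in target axes [-0.2  0.2 -0.1]
t 20.35 tcp [ 0.3415 -0.2455  0.2024] shift [-0.2  0.2 -0.1] turn [ 0.37 -0.02 -0.  ] F [ 0.9 -0.2 -0.1] open 0.0239 q [-0.823 -0.346  2.34   0.227  0.847 -0.631]
shift in target axes [-0.1  0.1 -0. ]
t 20.4 tcp [ 0.3415 -0.2455  0.2026] shift [-0.1  0.1 -0. ] turn [ 0.38 -0.01 -0.  ] F [-0.4 -0.2  0.6] open 0.024 q [-0.823 -0.347  2.34   0.227  0.847 -0.631]
```

No contact on the way in, so I'll close on the bar.

Emit:
{"api": "drive_tool", "payload": {"moves": [14,0,0,0,0,0,0,5,0,0,0,0,0,0,5,0,0,0,0,0,0,5,0,0,0,0,0,0,5,0,0,0,0,0,0], "grip_force": 40}}

```text
t: 20.9
tool_pos: [0.3398, -0.2449, 0.201]
orientation: [2.303, 1.668, 0.295]
force: [-15.4, 0.8, 2.9]
opening: 0.0087
gripper_force: 39.9
```

Run:
```python
from h import *
robot.read_camera('top')
s=robot.read_state(); A=Ro.from_rotvec(s['orientation']); print(s['opening'],s['gripper_force'],s['force'],s['tool_pos'])
# actual bar est: assume bar where now in grip; hinge fixed at +212 along ex
p=s['tool_pos']; R0=A.as_matrix()
H=np.array([.041])
rel=A.inv().apply(BAR-p); print('bar in tool',rel)
hinge=BAR+.212*ex; ax=ey
# rows: rotate about +ey so bar rises; total 60 deg in N rows with per-row tool shift
N=12; d=60/N; Q=Ro.from_rotvec(ey*np.radians(d)); Q1=Q.apply(BAR-hinge)[2]; print('rises?',Q1)
pn=hinge+Q.apply(p-hinge); print('per-row shift tool',A.inv().apply(pn-p)*1000,'turn',np.degrees((A.inv()*Q*A).as_rotvec()))
```

```text
0.00854367315433426 39.94252860546112 [-15.03672434   0.17667855   2.5970677 ] [ 0.33981885 -0.24493585  0.20103886]
bar in tool [-0.00022103  0.00219942  0.1711669 ]
rises? 0.018474138707541225
per-row shift tool [ 8.26495617e-04  2.20168042e+01 -1.66183884e+01] turn [4.99960857e+00 2.14166509e-03 3.08602581e-03]
```

Emit:
{"api": "drive_tool", "payload": {"moves": [5,0,-2,0,0,0,0,5,0,10.8,-8.5,2.5,0,0,5,0,10.8,-8.5,2.5,0,0,5,0,10.8,-8.5,2.5,0,0,5,0,0,0,0,0,0]}}

```text
t: 21.45
tool_pos: [0.3616, -0.2521, 0.2366]
orientation: [2.394, 1.735, 0.193]
force: [-4.6, -0.9, -3.6]
opening: 0.0088
gripper_force: 39.9
```

```bash
cat > ang.py <<'E'
from h import *
robot.read_camera('top'); s=robot.read_state(); A=Ro.from_rotvec(s['orientation'])
g=s['tool_pos']+A.apply([0,0,.172]); h=BAR-.002*ex+.212*ex; v=g-h
print('t',s['t'],'leaf deg',np.degrees(np.arctan2(v[2],-v@ex)),'radius',np.hypot(v@ex,v[2]),'lat',v@ey,'F ex,ey,z',(s['force']@np.c_[ex,ey,ez]).round(1),'open',s['opening'],s['gripper_force'],'tool pitch',np.degrees(np.arctan2(-A.as_matrix()[2,2],A.as_matrix()[:,2]@ex)),'tcp',s['tool_pos'],'q',np.round(s['q'],2))
E
python3 ang.py
```

```text
t 21.5 leaf deg 7.3561418374906 radius 0.2118445726999012 lat 0.00010400577417189458 F ex,ey,z [-2.6 -2.8 -4.3] open 0.009010651564934696 39.938347935676575 tool pitch 77.261432835832 tcp [ 0.36136765 -0.25203096  0.23588964] q [-0.77 -0.27  2.2   0.11  1.02 -0.5 ]
```

Emit:
{"api": "drive_tool", "payload": {"moves": [5,0,10.8,-8.5,2.5,0,0,5,0,10.8,-8.5,2.5,0,0,5,0,10.8,-8.5,2.5,0,0,5,0,10.8,-8.5,2.5,0,0,5,0,10.8,-8.5,2.5,0,0,5,0,10.8,-8.5,2.5,0,0,5,0,10.8,-8.5,2.5,0,0,5,0,0,0,0,0,0]}}

```text
t: 22.3
tool_pos: [0.4281, -0.2741, 0.3027]
orientation: [-2.49, -1.804, 0.074]
force: [-4.8, -1.5, -3.2]
opening: 0.0089
gripper_force: 39.9
```

```bash
python3 ang.py
```

```text
t 22.35 leaf deg 24.958416544138682 radius 0.21190642737060053 lat -0.00010176086548037965 F ex,ey,z [-0.1 -3.  -4.5] open 0.00880589674077887 39.93833005428314 tool pitch 94.61980137880742 tcp [ 0.42760362 -0.2739515   0.30185721] q [-0.66 -0.    1.82 -0.03  1.4  -0.34]
```

Emit:
{"api": "drive_tool", "payload": {"moves": [5,0,10.8,-8.5,2.5,0,0,5,0,10.8,-8.5,2.5,0,0,5,0,10.8,-8.5,2.5,0,0,5,0,10.8,-8.5,2.5,0,0,5,0,10.8,-8.5,2.5,0,0,5,0,10.8,-8.5,2.5,0,0,5,0,10.8,-8.5,2.5,0,0,5,0,0,0,0,0,0]}}

```text
t: 23.15
tool_pos: [0.5097, -0.3013, 0.3435]
orientation: [-2.277, -1.649, 0.322]
force: [-0.9, -4.6, -4.2]
opening: 0.0086
gripper_force: 39.9
```

```bash
python3 ang.py
```

```text
t 23.2 leaf deg 42.35737618087978 radius 0.2120187176500192 lat -0.0005163971075282486 F ex,ey,z [ 2.3 -5.1 -7.3] open 0.008711016569587402 39.940640330314636 tool pitch 112.03539615125062 tcp [ 0.50930548 -0.30120993  0.34328224] q [-0.59  0.34  1.39 -0.1   1.79 -0.27]
```

Emit:
{"api": "drive_tool", "payload": {"moves": [5,0,10.8,-8.5,2.5,0,0,5,0,10.8,-8.5,2.5,0,0,5,0,10.8,-8.5,2.5,0,0,5,0,10.8,-8.5,2.5,0,0,5,0,10.8,-8.5,2.5,0,0,5,0,10.8,-8.5,2.5,0,0,5,0,10.8,-8.5,2.5,0,0,5,0,0,0,0,0,0]}}

```text
t: 24.0
tool_pos: [0.5991, -0.3314, 0.356]
orientation: [-2.047, -1.481, 0.536]
force: [-2.9, -6.4, -3.6]
opening: 0.0089
gripper_force: 39.9
```

Emit:
{"api": "drive_tool", "payload": {"moves": [5,0,0,0,0,0,0,5,0,0,0,0,0,0,5,0,0,0,0,0,0,5,0,0,0,0,0,0]}}

```text
t: 24.4
tool_pos: [0.5987, -0.3312, 0.3569]
orientation: [-2.051, -1.485, 0.533]
force: [0.9, -8.2, -10.6]
opening: 0.0088
gripper_force: 39.9
```

```bash
python3 ang.py; python3 chips.py | grep '0.008'
python3 - <<'E'
from h import *
# scraper height, and scene check
c=snap('top');g=cv2.cvtColor(c['color'],cv2.COLOR_RGB2HSV);m=cv2.inRange(g,(8,90,120),(28,255,255));m[:175]=0;m[225:]=0;m[:,:268]=0;m[:,310:]=0
ys,xs=np.where(m);print('scraper top z',np.median(dep(c,np.c_[xs,ys])[:,2]))
c=snap('scene')
h=BAR+.21*ex;a=np.radians(60)
E
```

```text
t 24.45 leaf deg 59.659291356215675 radius 0.21214346436456855 lat -0.001084165593227708 F ex,ey,z [  2.4  -7.  -10.4] open 0.008831466203793424 39.947163462638855 tool pitch 129.45491521359253 tcp [ 0.59869254 -0.33120999  0.35688892] q [-0.54  0.75  0.86 -0.18  2.2  -0.28]
scene 0.008 [396. 235.] 15 38.0 111.0
scene 0.008 [391. 238.] 8 16.0 105.0
scene 0.008 [376. 244.] 4 -38.0 104.0
scene 0.008 [415. 254.] 736 19.0 15.0
top 0.008 [392. 163.] 5 39.0 113.0
scraper top z 0.050650983250441185
```

The leaf is held at about 59.7°, the chips are in the tray, and the scraper is standing. I'll hand the job in.

```bash
python3 -c "
from plant import robot
print(robot.close_job())"
```

```text
the job is handed in; nothing more can be done
None
```

I wiped all six chips into the tray with the leaf shut (two look stacked, judging by height), stood the scraper back upright where it was, and handed in with the gripper holding the leaf at about 60°.

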